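# Lay out the cleaned microscope optics for reassembly

### The job

Lay out the cleaned microscope optics on the green mat for reassembly: stand the long objective in the middle of the round dish and the squat objective in the middle of the square tray, lay the condenser lens cell flat on the mat exactly midway between dish and tray, and stand the eyepiece centred on top of it. Put the oil bottle on the table or mat just behind the tray, that is off the middle of the tray's side farthest from the robot, with a finger's breadth (about 20 mm) of gap. Everything must end upright and let go; set things down rather than drop them, and leave the slide box and the specimen jar where they are.

Things in the scene. Friction and masses are not known exactly. Their poses are not given: they have to be found in the camera images.
- long_objective_mid (a point): high-power microscope objective: a slim bare-steel barrel standing nose up, 54 mm tall, 26 mm diameter up to 38 mm height, then tapering to a 12 mm nose; about 110 g. It starts and must end upright, this point half-way up its vertical axis (own z axis up); round, so its yaw means nothing.
- short_objective_mid (a point): low-power microscope objective: a squat bare-steel barrel, 30 mm tall, 34 mm diameter, with a broad flat 20 mm front lens on top; about 90 g. It starts and must end upright, this point half-way up its vertical axis (own z axis up); round, so its yaw means nothing.
- eyepiece_mid (a point): microscope eyepiece, black upright cylinder 50 mm tall: 36 mm diameter, but its lowest 14 mm is an aluminium tube of 30 mm diameter; a 20 mm lens on top; about 100 g. It starts and must end upright, this point half-way up its vertical axis (own z axis up); round, so its yaw means nothing.
- lens_cell_mid (a point): condenser lens in its cell: a low aluminium disc, 46 mm diameter and 16 mm tall, flat on top with a 33 mm glass in it; about 80 g. It starts and must end upright, this point half-way up its vertical axis (own z axis up); round, so its yaw means nothing.
- oil_bottle_mid (a point): immersion-oil bottle, closed: amber glass with a paper band, 32 mm diameter up to 42 mm height, then a neck and a white cap of 21 mm diameter; 68 mm tall in all; about 60 g. It starts and must end upright, this point half-way up its vertical axis (own z axis up); round, so its yaw means nothing.
- dish: round white dish, fixed on one end of the green mat: 100 mm outer diameter, 15 mm high, wall 4 mm, inner floor 4 mm above the table. Origin: centre of its underside, at table height; z up.
- tray: square steel tray, fixed on the other end of the green mat (which end is which varies): 100 x 100 mm outside, 15 mm high, wall 4 mm, inner floor 4 mm above the table. Origin: centre of its underside, at table height. Its x axis is square to its far side and points away from the robot (within 0.3 rad of world +x), z up; the dish lies 260 mm from it, centre to centre, along its y axis or against it. The mat is flush with the table (height 0).
- slide_box_mid (a point): bystander, to be left alone: loose white slide box 50 x 85 mm, 30 mm tall, at the back; this point is its centre, its y axis along the 85 mm.
- specimen_jar_mid (a point): bystander, to be left alone: loose clear specimen jar with a wide white lid (52 mm diameter), 48 mm tall, at the back; this point is its centre, z up.
There are look-alikes about, which are no part of the job. What is shaped like the part that bears long_objective_mid but yellow is not meant. Of the things shaped like the part that bears lens_cell_mid, the aluminium one is meant.

How it is judged:
At the end, for the whole second after the job is handed in: Long objective within 15 mm of the dish centre, squat one of the tray centre, lens cell of the midpoint; eyepiece on the cell within 10 mm; bottle behind the tray, within 15 mm of its middle line, gap 2 to 46 mm. All upright within 0.12 rad, at rest (under 0.02 m/s), released (horizontal distance between long_objective_mid and dish below 0.015 m and height (world z) of long_objective_mid between 0.026 and 0.036 m and horizontal distance between short_objective_mid and tray below 0.015 m and height (world z) of short_objective_mid between 0.014 and 0.024 m and x of lens_cell_mid in the frame of tray between -0.015 and 0.015 m and (y of lens_cell_mid in the frame of tray between -0.145 and -0.115 m or y of lens_cell_mid in the frame of tray between 0.115 and 0.145 m) and horizontal distance between lens_cell_mid and dish below 0.16 m and height (world z) of lens_cell_mid between 0.004 and 0.012 m and horizontal distance between eyepiece_mid and lens_cell_mid below 0.01 m and height (world z) of eyepiece_mid between 0.037 and 0.045 m and x of oil_bottle_mid in the frame of tray between 0.068 and 0.112 m and y of oil_bottle_mid in the frame of tray between -0.015 and 0.015 m and height (world z) of oil_bottle_mid between 0.029 and 0.039 m and angle between each of long_objective_mid, short_objective_mid, eyepiece_mid, lens_cell_mid, oil_bottle_mid's own z axis and vertical below 0.12 rad and linear speed of each of long_objective, short_objective, eyepiece, lens_cell, oil_bottle below 0.02 m/s and contact force between each of long_objective, short_objective, eyepiece, lens_cell, oil_bottle and the fingers below 0.05 N); the robot touches nothing.
It fails at once if the slide box or the specimen jar is pushed more than 20 mm from its place (distance of any of slide_box_mid, specimen_jar_mid from where it was at the start of the episode above 0.02 m).
It fails at once if a thing is dropped: it falls free of the fingers faster than 0.8 m/s (some 30 mm of fall) ((linear speed of long_objective above 0.8 m/s and contact force between long_objective and the fingers below 0.01 N) or (linear speed of short_objective above 0.8 m/s and contact force between short_objective and the fingers below 0.01 N) or (linear speed of eyepiece above 0.8 m/s and contact force between eyepiece and the fingers below 0.01 N) or (linear speed of lens_cell above 0.8 m/s and contact force between lens_cell and the fingers below 0.01 N) or (linear speed of oil_bottle above 0.8 m/s and contact force between oil_bottle and the fingers below 0.01 N)).
It also fails if it takes over 118 s, if anything falls off the work surface, if the arm or the gripper's body presses on something with over 40 N, if the wrist force passes 120 N, or if a joint passes its speed limit or range.

### The arm

A 6-joint arm with a two-finger parallel gripper is mounted at the origin on the work surface. World frame = base frame: x ahead of the robot, y to its left, z up, the work surface at z = 0. Lengths are in m, angles in rad, forces in N, time in s.
With the tool pointing down it reaches from about 0.35 to 0.8 m from the base axis. Payload 7.3 kg.
Tool frame: the origin (TCP) lies at the very end of the fingers, on their centre line; the grasp point (between the pads) lies 19 mm behind it; z points along the fingers, y is the line along which they close (so a half turn about z gives the same grasp; the last joint's range is limited). The gripper opens to 85 mm and grips with 20 to 120 N. Pads are 22 mm wide; open, the fingers measure 114 mm over their backs; the gripper's body (76 mm by 85 mm) begins 54 mm behind the grasp point. The pads swing forward as they close: fully open they stand 13 mm farther back than shut.
Start: joints at [1.165, 0.342, 1.524, -0, 1.275, -0.146], TCP at [0.135, 0.507, 0.199] pointing down, gripper open.
Joint ranges: [-2.53, 2.53], [-0.77, 2.02], [0.04, 2.7], [-1, 4.14], [0.28, 2.66], [-3.11, 3.11]. Speed limits (rad/s): [2.57, 2.57, 3.14, 3.14, 3.14, 3.14].

### API

Orientations are given as a unit quaternion [x, y, z, w].
In Python, from bench import robot gives the robot as it stands.
- The arm moves only by the tool apply_moves, never from a script. Its argument "rows" is a list of rows, each an object with "grip": the opening, from 0 (shut) to 1 (fully open); "slide": the shift along the world's x, y, z in mm, a list of three; "rot": the turn, a rotation vector about the world's x, y, z in degrees, a list of three. In form: [{"grip": grip, "slide": [dx, dy, dz], "rot": [ax, ay, az]}, ...]. A call has 1 to 20 rows; each row is the pose to reach, as a shift and turn from the pose commanded when the call began; what a row does not reach only later rows make up. A row lasts 1/8 s, in which the tool goes at most 62.5 mm and 10.7 degrees, less where a joint would pass 70% of its speed; a pose out of reach is approached as far as the arm can. A call with a gripper value outside its range is refused whole. The fingers move at their own pace and stop on an object; "grip_force" is the grip in N (left out, the last holds). Time passes only in rows, so rows that repeat a pose let the fingers close. It gives the time, the measured TCP pose, the force, the opening and the grip force at its end, in the units of the state.
- robot.get_state(): the state, without advancing time (a new reading comes with each control period).
- robot.snapshot(name): name is "scene" or "top" or "wrist"; returns a dict with "color" (400x640x3 uint8, red, green, blue), "intrinsics" (3x3 intrinsics, pixels), "xyz" and "rotation" of the camera in the world. Camera axes: x right, y up, looking along -z (the intrinsics and any distortion apply to the point x, -y, -z); pixel columns grow to the right and rows downward; lengths in m; the calibration is good to about 2 mm. A picture is of the moment at which its call begins. There is no depth.
- robot.close_job(): hands the job in; it is judged then, once.
The state is a dict: "time_s": time; "joints": joint angles; "qvel": joint speeds; "joint_efforts": joint torques, N m; "tool_pos": TCP position; "tool_rot": TCP orientation; "force": force on the tool from outside, world axes, zero at the start; "wrist_torque": the same for the moment, N m; "width": finger opening in m; "grasp_force": force on a finger pad.
Only numpy, scipy, OpenCV 4.12 (cv2) and the standard library are available. Lean on these libraries where they do the work, as an engineer would, in place of code of your own. Each camera call takes 0.05 s, during which the arm holds its last target. There are 200 camera calls.

## Working session

There is one attempt and no reset: what is moved stays moved. The work goes in short steps, Python scripts to look and compute and a tool call to move; the robot and the scene stay as the last step left them, time stands still between calls to the robot, and variables do not carry over. Pictures are saved under pics/ and viewed, at most 14 in all, crops included, and the job is handed in when it is done.

Besides the shell and the picture viewer there is one more tool, called by a JSON object that holds its "fn" and its "kwargs". apply_moves: Moves the arm, as the interface text tells. Its arguments: {"type":"object","properties":{"rows":{"type":"array","items":{"type":"object","properties":{"grip":{"type":"number"},"slide":{"type":"array","items":{"type":"number"}},"rot":{"type":"array","items":{"type":"number"}}}}},"grip_force":{"type":"number"}},"required":["rows"]}

```bash
mkdir -p pics; ls; python3 - <<'E'
from bench import robot
import cv2, numpy as np
for n in ["scene","top","wrist"]:
    s=robot.snapshot(n); cv2.imwrite(f"pics/{n}0.png",s["color"][:,:,::-1])
    print(n,np.round(s["intrinsics"],1).tolist(),np.round(s["xyz"],4),np.round(s["rotation"],4).tolist(), [k for k in s])
print(robot.get_state())
E
```

```text
pics
scene [[364.7, 0.0, 317.3], [0.0, 364.7, 202.0], [0.0, 0.0, 1.0]] [1.2337 0.0872 0.5945] [0.2744, 0.3136, 0.6661, 0.6186] ['color', 'intrinsics', 'xyz', 'rotation']
top [[489.7, 0.0, 314.8], [0.0, 489.7, 201.7], [0.0, 0.0, 1.0]] [0.3721 0.0255 1.1928] [0.0592, -0.0623, -0.6962, 0.7127] ['color', 'intrinsics', 'xyz', 'rotation']
wrist [[337.9, 0.0, 320.7], [0.0, 337.9, 197.7], [0.0, 0.0, 1.0]] [0.0647 0.5249 0.3723] [-0.1143, -0.0864, 0.6039, 0.7841] ['color', 'intrinsics', 'xyz', 'rotation']
{'time_s': 0.15, 'joints': array([ 1.16500165e+00,  3.42542220e-01,  1.52476835e+00, -1.78604619e-06,
        1.27543379e+00, -1.45997437e-01]), 'qvel': array([ 6.03691025e-04, -1.49458236e-03, -2.11107282e-03, -2.40305663e-04,
        1.67817671e-03, -6.46943997e-05]), 'joint_efforts': array([ 1.05546966e-03, -4.33915865e+01, -2.46144658e+01, -3.04115993e-04,
        5.81837274e-03, -3.91765673e-05]), 'tool_pos': array([0.13470886, 0.5070777 , 0.19870647]), 'tool_rot': array([ 1.29533336e-01,  9.91574901e-01, -5.54304319e-04, -1.56044783e-04]), 'force': array([ 0.62225885, -0.34933421,  0.0629955 ]), 'wrist_torque': array([-0.00599702,  0.0209968 ,  0.01567712]), 'grasp_force': 0.0, 'width': 0.08537010000923875}
```

View pics/top0.png

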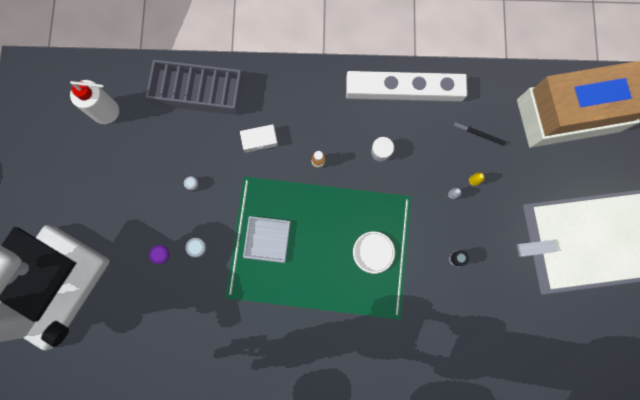

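View pics/scene0.png

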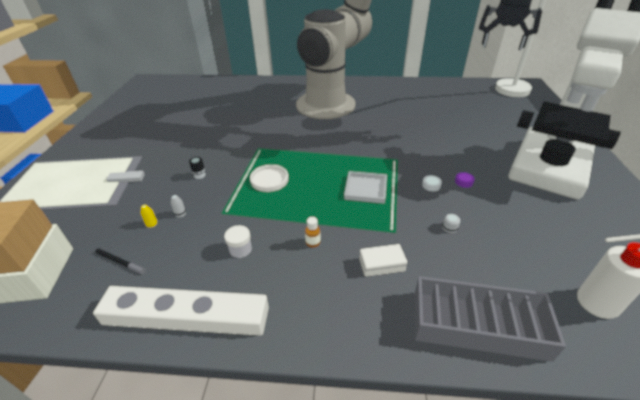

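The top view shows the mat with the tray at (268,240), the dish at (374,252) and the bottle at (318,159). The aluminium cell is at (195,247), the purple look-alike at (158,254) and the squat objective at (191,184). The long objective is at (455,193), the yellow look-alike at (477,179) and the eyepiece at (459,258). The jar is at (382,149) and the slide box at (259,138). The scene view agrees.

```bash
cat > h.py <<'E'
import cv2, numpy as np
from bench import robot
from scipy.spatial.transform import Rotation as Ro
def snap(n,save=None):
    s=robot.snapshot(n)
    if save: cv2.imwrite(f"pics/{save}.png",s["color"][:,:,::-1])
    return s
def ray(s,u,v):
    K=s["intrinsics"]; d=np.array([(u-K[0,2])/K[0,0],-(v-K[1,2])/K[1,1],-1.0])
    return np.array(s["xyz"]),Ro.from_quat(s["rotation"]).apply(d)
def plane(s,u,v,z):
    o,d=ray(s,u,v); return o+d*(z-o[2])/d[2]
def proj(s,p):
    K=s["intrinsics"]; c=Ro.from_quat(s["rotation"]).inv().apply(np.asarray(p)-s["xyz"])
    return np.array([K[0,2]+K[0,0]*c[0]/-c[2],K[1,2]-K[1,1]*c[1]/-c[2]])
E
python3 - <<'E'
from h import *
s=snap("top"); im=s["color"]
for n,u,v,z in [("long",455,193,.03),("yellow",477,179,.03),("eye",461,258,.05),("cell",195,247,.016),("purple",158,254,.016),("squat",191,183,.03),("bottlecap",318,155,.068),("jar",382,145,.048),("box",259,136,.03),("tray",267.5,240,.01),("dish",374,251,.015)]:
    p=plane(s,u,v,z); print(n,np.round(p,3),"r",round(np.hypot(*p[:2]),3))
c=cv2.resize(im[120:325,140:490],None,fx=2.28,fy=2.28,interpolation=cv2.INTER_CUBIC)
cv2.imwrite("pics/topcrop.png",c[:,:,::-1])
E
```

```text
long [ 0.604 -0.316  0.03 ] r 0.682
yellow [ 0.64  -0.371  0.03 ] r 0.74
eye [ 0.446 -0.32   0.05 ] r 0.549
cell [0.46  0.307 0.016] r 0.553
purple [0.441 0.394 0.016] r 0.592
squat [0.613 0.324 0.03 ] r 0.693
bottlecap [0.68  0.018 0.068] r 0.68
jar [ 0.715 -0.137  0.048] r 0.728
box [0.735 0.164 0.03 ] r 0.754
tray [0.481 0.135 0.01 ] r 0.5
dish [ 0.46  -0.122  0.015] r 0.476
```

View pics/topcrop.png

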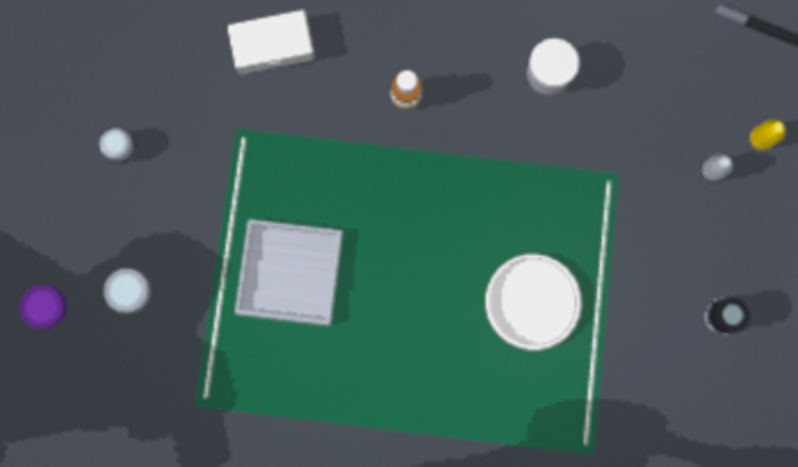

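View pics/wrist0.png

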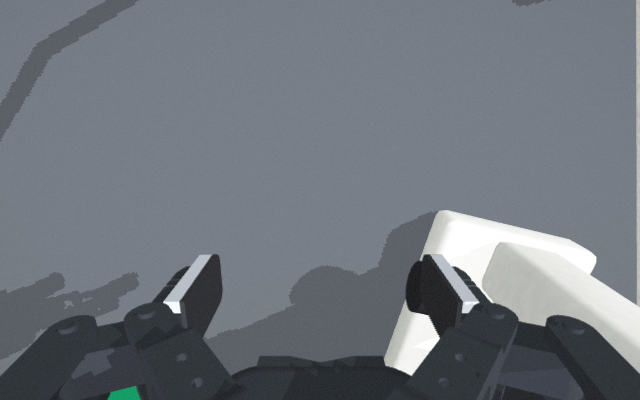

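The tray-dish distance comes out at 258 mm, which matches the given 260. Next I'll refine with masks in both views.

```bash
python3 - <<'E'
from h import *
s=snap("top"); im=s["color"]; hsv=cv2.cvtColor(im,cv2.COLOR_RGB2HSV); bgr=im.astype(int)
def blob(mask,u,v,r):
    m=np.zeros(mask.shape,np.uint8); m[v-r:v+r,u-r:u+r]=mask[v-r:v+r,u-r:u+r]
    cs,_=cv2.findContours(m,cv2.RETR_EXTERNAL,cv2.CHAIN_APPROX_NONE); return max(cs,key=cv2.contourArea)
V=hsv[...,2]; S=hsv[...,1]
br=((V>150)).astype(np.uint8)
for n,u,v,r,z,th in [("squat",191,183,14,.03,140),("cell",195,247,16,.016,140),("eyelens",461,258,9,.05,95),("long",455,193,12,.027,105),("cap",318,155,8,.068,170),("jar",382,147,17,.048,180),("box",259,136,24,.03,180),("dish",374,252,28,.015,150)]:
    c=blob((V>th).astype(np.uint8),u,v,r); (cx,cy),rad=cv2.minEnclosingCircle(c); M=cv2.moments(c)
    g=(M["m10"]/M["m00"],M["m01"]/M["m00"]); x,y,w,h=cv2.boundingRect(c)
    print(n,"cen",np.round(g,1),"circ",round(cx,1),round(cy,1),"wh",w,h,"P",np.round(plane(s,*g,z),4),"Pcirc",np.round(plane(s,cx,cy,z),4),"mm/px wid",np.round(1000*np.linalg.norm(plane(s,x,y,z)-plane(s,x+w,y,z)),1))
green=cv2.inRange(hsv,(60,80,40),(95,255,255))
t=blob((green==0).astype(np.uint8),268,240,26)
box=cv2.boxPoints(cv2.minAreaRect(t)); P=np.array([plane(s,a,b,.013)[:2] for a,b in box]); print("tray",np.round(box,1).tolist(),np.round(P,4).tolist(),np.round(P.mean(0),4),np.linalg.norm(np.diff(P,axis=0),axis=1))
# yaw from white mat stripes
for u0 in (238,402):
    m=np.zeros(V.shape,np.uint8); m[185:318,u0-12:u0+12]=((V>150)&(S<80))[185:318,u0-12:u0+12]
    ys,xs=np.nonzero(m); vx,vy,x0,y0=cv2.fitLine(np.c_[xs,ys].astype(np.float32),cv2.DIST_HUBER,0,.01,.01).ravel()
    a=plane(s,x0-60*vx,y0-60*vy,0);b=plane(s,x0+60*vx,y0+60*vy,0); d=(b-a)*np.sign((b-a)[0]); print("stripe yaw",np.arctan2(d[1],d[0]),np.round(a[:2],3),np.round(b[:2],3))
q=snap("scene"); hs=cv2.cvtColor(q["color"],cv2.COLOR_RGB2HSV); 
for n,p in [("squat",(.613,.324,.03)),("cell",(.46,.307,.016)),("long",(.604,-.316,.054)),("eye",(.446,-.32,.05)),("cap",(.68,.018,.068)),("dish",(.46,-.122,.004)),("tray",(.481,.135,.004))]: print(n,"scene px",proj(q,p).round(1))
c=cv2.resize(q["color"][130:270,120:490],None,fx=2.1,fy=2.1,interpolation=cv2.INTER_CUBIC); cv2.imwrite("pics/scenecrop.png",c[:,:,::-1])
E
```

```text
squat cen [189.8 182.5] circ 189.6 182.6 wh 13 13 P [0.6144 0.3265 0.03  ] Pcirc [0.6141 0.327  0.03  ] mm/px wid 31.5
cell cen [194.8 246.9] circ 194.8 246.9 wh 19 19 P [0.4601 0.3077 0.016 ] Pcirc [0.46   0.3077 0.016 ] mm/px wid 45.6
eyelens cen [461.  257.7] circ 461.0 257.8 wh 9 9 P [ 0.4469 -0.3204  0.05  ] Pcirc [ 0.4467 -0.3203  0.05  ] mm/px wid 21.0
long cen [453.9 192.8] circ 454.0 192.5 wh 13 11 P [ 0.6048 -0.3146  0.027 ] Pcirc [ 0.6056 -0.3147  0.027 ] mm/px wid 31.7
cap cen [317.9 155. ] circ 317.7 155.1 wh 9 9 P [0.6803 0.0181 0.068 ] Pcirc [0.68   0.0185 0.068 ] mm/px wid 21.4
jar cen [382.5 146.9] circ 382.5 147.0 wh 22 21 P [ 0.7097 -0.1381  0.048 ] Pcirc [ 0.7096 -0.1381  0.048 ] mm/px wid 53.5
box cen [257.9 136.7] circ 258.0 136.6 wh 37 25 P [0.7335 0.1668 0.03  ] Pcirc [0.7339 0.1665 0.03  ] mm/px wid 91.5
dish cen [373.4 252. ] circ 373.4 251.9 wh 42 43 P [ 0.4578 -0.1206  0.015 ] Pcirc [ 0.458  -0.1207  0.015 ] mm/px wid 101.6
tray [[242.3000030517578, 257.6000061035156], [247.8000030517578, 215.0], [290.29998779296875, 220.5], [284.79998779296875, 263.1000061035156]] [[0.4372, 0.1933], [0.5406, 0.1849], [0.5296, 0.081], [0.4265, 0.091]] [0.4834 0.1375] [0.10376674 0.10441006 0.10359921]
stripe yaw 0.02888153292134949 [0.362 0.189] [0.656 0.198]
stripe yaw -0.09758400799669051 [ 0.319 -0.177] [ 0.61  -0.205]
squat scene px [451.4 216.2]
cell scene px [432.1 179.6]
long scene px [174.3 195. ]
eye scene px [195.6 158.6]
cap scene px [312.2 218.7]
dish scene px [269.1 177.9]
tray scene px [365. 186.]
```

View pics/scenecrop.png

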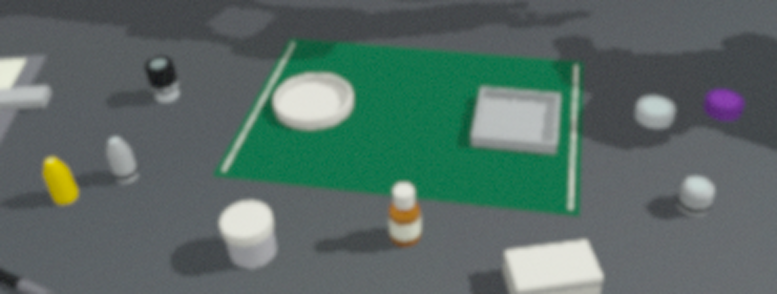

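The scene view confirms the layout: cell at about (432,180) and squat objective at about (451,221) match the projections. I'll set off to the cell first, hovering to check with the wrist camera.

{"fn": "apply_moves", "kwargs": {"rows": [{"grip": 0.8, "slide": [160, -100, 0], "rot": [0, 0, 5]}, {"grip": 0.8, "slide": [160, -100, 0], "rot": [0, 0, 10]}, {"grip": 0.8, "slide": [160, -100, 0], "rot": [0, 0, 10]}, {"grip": 0.8, "slide": [325, -199, -90], "rot": [0, 0, 10]}, {"grip": 0.8, "slide": [325, -199, -90], "rot": [0, 0, 10]}, {"grip": 0.8, "slide": [325, -199, -90], "rot": [0, 0, 10]}, {"grip": 0.8, "slide": [325, -199, -90], "rot": [0, 0, 10]}, {"grip": 0.8, "slide": [325, -199, -90], "rot": [0, 0, 10]}, {"grip": 0.8, "slide": [325, -199, -90], "rot": [0, 0, 10]}], "grip_force": 25}}

```text
time_s: 1.42
tool_pos: [0.4591, 0.3093, 0.1099]
tool_rot: [0.042, 0.999, 0.0, 0.0]
force: [-0.5, 0.1, 0.5]
width: 0.0684
grasp_force: 0.0
```

```bash
python3 - <<'E'
from h import *
s=snap("wrist","w1"); st=robot.get_state(); p=st["tool_pos"]; print(p,st["tool_rot"],st["width"],st["time_s"])
print("cell pred",proj(s,(.46,.308,.016)),"tcp",proj(s,p),"below",proj(s,(p[0],p[1],.016)))
E
```

```text
[0.45901983 0.30957043 0.11010445] [4.18209750e-02 9.99124948e-01 4.44766523e-04 3.83800063e-04] 0.06827376470665139 1.475
cell pred [320.5343616  191.01215008] tcp [323.01676529 234.16174925] below [322.34335897 189.71020526]
```

View pics/w1.png

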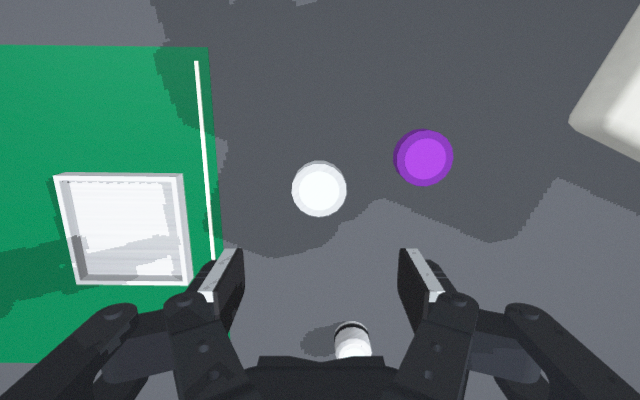

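The wrist view shows the aluminium cell at (319,188), where predicted, the tray outer at (55–193, 173–286), and the squat objective at (352,340). I'll measure the cell and tray here.

```bash
cat >> h.py <<'E'
def bright(s,P,r,th=150,f=None,z=None):
    """largest bright blob near projected point P; returns position of blob centre on plane z"""
    u,v=proj(s,P).round().astype(int); V=s["color"].max(2) if f is None else f(s["color"].astype(int))*255
    m=np.zeros(V.shape,np.uint8); sl=(slice(max(v-r,0),v+r),slice(max(u-r,0),u+r)); m[sl]=V[sl]>th
    cs,_=cv2.findContours(m,cv2.RETR_EXTERNAL,cv2.CHAIN_APPROX_NONE); c=max(cs,key=cv2.contourArea)
    (cx,cy),R=cv2.minEnclosingCircle(c); M=cv2.moments(c); g=(M["m10"]/M["m00"],M["m01"]/M["m00"]); z=P[2] if z is None else z
    w=np.linalg.norm(plane(s,cx-R,cy,z)-plane(s,cx+R,cy,z))*1000
    print("px",np.round(g,1),"circ",round(cx,1),round(cy,1),"diam mm %.1f"%w,"pos",np.round(plane(s,*g,z),4),"poscirc",np.round(plane(s,cx,cy,z),4)); return c
E
python3 - <<'E'
from h import *
s=snap("wrist")
bright(s,(.46,.308,.016),45,215); bright(s,(.46,.308,.016),45,150)
g=lambda i:((i[...,1]-i[...,0]<25)).astype(np.uint8)
c=bright(s,(.482,.136,.015),72,150,g)
b=cv2.approxPolyDP(cv2.convexHull(c),6,True)[:,0]; P=np.array([plane(s,a,bb,.015)[:2] for a,bb in b]); print(b.tolist(),P.round(4).tolist(),P.mean(0))
P=np.array([plane(s,a,b,.015)[:2] for a,b in [(54,174),(184,174),(193,286),(77,286)]]);print(P.round(4).tolist(),P.mean(0))
E
```

```text
px [318.3 189.6] circ 318.1 189.7 diam mm 44.7 pos [0.4587 0.3065 0.016 ] poscirc [0.4588 0.3064 0.016 ]
px [318.3 188.6] circ 318.2 188.5 diam mm 46.2 pos [0.4578 0.3066 0.016 ] poscirc [0.4578 0.3066 0.016 ]
px [125.4 227.2] circ 120.5 229.0 diam mm 147.6 pos [0.4785 0.1399 0.015 ] poscirc [0.4798 0.1353 0.015 ]
[[53, 175], [181, 173], [188, 283], [76, 283]] [[0.4289, 0.0924], [0.4359, 0.1965], [0.5358, 0.1827], [0.5276, 0.0825]] [0.48204266 0.13853664]
[[0.4282, 0.0934], [0.4369, 0.1988], [0.5392, 0.1866], [0.5306, 0.0826]] [0.48371806 0.14034832]
```

{"fn": "apply_moves", "kwargs": {"rows": [{"grip": 0.8, "slide": [0, -3, -60], "rot": [0, 0, 0]}, {"grip": 0.8, "slide": [0, -3, -90], "rot": [0, 0, 0]}, {"grip": 0.8, "slide": [0, -3, -106], "rot": [0, 0, 0]}, {"grip": 0.8, "slide": [0, -3, -106], "rot": [0, 0, 0]}, {"grip": 0, "slide": [0, -3, -106], "rot": [0, 0, 0]}, {"grip": 0, "slide": [0, -3, -106], "rot": [0, 0, 0]}, {"grip": 0, "slide": [0, -3, -106], "rot": [0, 0, 0]}, {"grip": 0, "slide": [0, -3, -106], "rot": [0, 0, 0]}], "grip_force": 30}}

```text
time_s: 2.52
tool_pos: [0.4601, 0.3054, 0.0036]
tool_rot: [0.043, 0.999, 0.0, 0.0]
force: [-0.9, 0.3, -0.0]
width: -0.0002
grasp_force: 0.0
```

```bash
python3 - <<'E'
from h import *
snap("wrist","w2"); st=robot.get_state(); print(st)
E
```

```text
{'time_s': 2.575, 'joints': array([ 4.47282882e-01,  6.17924232e-01,  1.67744896e+00,  7.42028429e-05,
        8.45718924e-01, -1.03819720e+00]), 'qvel': array([-0.00023068,  0.00383054,  0.00097648,  0.00106305, -0.00197225,
        0.00018572]), 'joint_efforts': array([ 1.37298403e-02, -5.03078449e+01, -1.78893059e+01,  5.89626834e-04,
       -1.47912619e-03,  1.74403026e-04]), 'tool_pos': array([0.46000403, 0.30542488, 0.00347072]), 'tool_rot': array([4.26697586e-02, 9.99089199e-01, 1.42278327e-04, 2.07759423e-04]), 'force': array([-0.00243679,  0.19766508, -0.23675466]), 'wrist_torque': array([ 0.03122208, -0.0004053 , -0.07302685]), 'grasp_force': 0.0, 'width': 0.00013708145929028812}
```

View pics/w2.png

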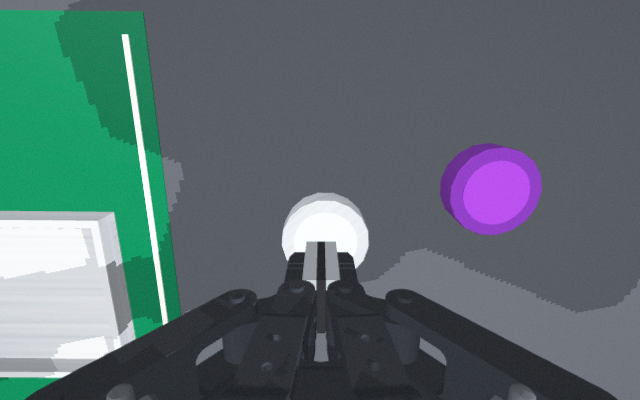

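The view shows the fingers shut at (321,260), with the cell at (325,235) slipped to the robot side. I'll compute where it sits now.

```bash
python3 - <<'E'
from h import *
s=snap("wrist"); p=robot.get_state()["tool_pos"]; print("tcp px",proj(s,p), "cam",s["xyz"])
# top-face left/right/top edges: width row and front edge
g=cv2.cvtColor(s["color"],cv2.COLOR_RGB2GRAY); m=(g[185:260,270:385]>120); ys,xs=np.nonzero(m); print(xs.min()+270,xs.max()+270,ys.min()+185)
for y in (200,215,225,235,240): r=np.nonzero(g[y,270:385]>120)[0]+270; print(y,r.min(),r.max())
print(g[188:250:3,325])
for u,v in [(321,198),(283,238),(369,238)]: print(plane(s,u,v,.0).round(4),plane(s,u,v,.016).round(4))
t=snap("top","t2"); bright(t,(.46,.307,.016),16,140); print(proj(t,(.46,.307,.016)))
E
```

```text
tcp px [322.52972343 233.98699146] cam [0.38767139 0.31066579 0.1770993 ]
281 369 193
200 300 349
215 288 361
225 284 366
235 282 368
240 282 368
[ 96  95 179 171 185 242 241 244 246 254 253 253 254 254 253 254 254 253
 145 137 140]
[ 0.4401  0.3062 -0.    ] [0.4354 0.3066 0.016 ]
[0.4619 0.2828 0.    ] [0.4552 0.2853 0.016 ]
[0.466  0.3313 0.    ] [0.4589 0.3295 0.016 ]
px [196.7 253.4] circ 197.5 253.5 diam mm 22.7 pos [0.4445 0.3022 0.016 ] poscirc [0.4444 0.3002 0.016 ]
[195.09851126 246.89108794]
```

The wrist view suggests the cell hasn't moved and that the fingers shut above it. I'll check the actual fingertip height in the scene view.

```bash
python3 - <<'E'
from h import *
s=snap("scene"); p=robot.get_state()["tool_pos"]
for z in (0,.0035,.02,.04,.06): 
    u=proj(s,(p[0],p[1],z)); print(z,u, (u-[390,90])*4.2)
c=cv2.resize(s["color"][90:230,360:520],None,fx=4.2,fy=4.2,interpolation=cv2.INTER_CUBIC); cv2.imwrite("pics/s3.png",c[:,:,::-1])
print([( (proj(s,(p[0],p[1],z))-[360,90])*4.2).round() for z in (.0035,.02,.04)])
E
```

```text
0 [430.30420472 184.41315965] [169.27765984 396.53527051]
0.0035 [430.545345   183.35536225] [170.29044898 392.09252143]
0.02 [431.69792059 178.29941927] [175.13126649 370.85756093]
0.04 [433.13085196 172.01365434] [181.14957822 344.45734824]
0.06 [434.60467756 165.54850079] [187.33964576 317.30370333]
[array([296., 392.]), array([301., 371.]), array([307., 344.])]
```

View pics/s3.png

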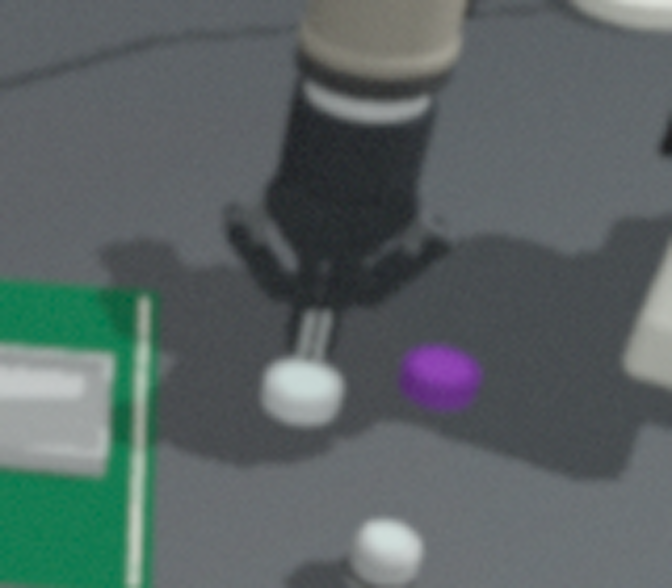

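The fingertips really end about 30–35 mm above the reported TCP: the fingers hang over the unmoved cell in both views. I'll rise, open, and go down in steps while watching the force.

{"fn": "apply_moves", "kwargs": {"rows": [{"grip": 0, "slide": [0, 1, 20], "rot": [0, 0, 0]}, {"grip": 0.7, "slide": [0, 1, 20], "rot": [0, 0, 0]}, {"grip": 0.7, "slide": [0, 1, 20], "rot": [0, 0, 0]}, {"grip": 0.7, "slide": [0, 1, 20], "rot": [0, 0, 0]}, {"grip": 0.7, "slide": [-1, 1, 0], "rot": [0, 0, 0]}, {"grip": 0.7, "slide": [-1, 1, -12], "rot": [0, 0, 0]}, {"grip": 0.7, "slide": [-1, 1, -20], "rot": [0, 0, 0]}, {"grip": 0.7, "slide": [-1, 1, -24], "rot": [0, 0, 0]}, {"grip": 0.7, "slide": [-1, 1, -24], "rot": [0, 0, 0]}]}}

```text
time_s: 3.85
tool_pos: [0.4589, 0.3064, -0.0209]
tool_rot: [0.043, 0.999, -0.0, -0.0]
force: [-0.9, -0.2, 0.4]
width: 0.06
grasp_force: 0.0
```

```bash
python3 - <<'E'
from h import *
s=snap("wrist","w4"); p=robot.get_state()["tool_pos"]; print(p,robot.get_state()["force"],robot.get_state()["width"])
print(s["xyz"]-p,Ro.from_quat(s["rotation"]).as_matrix().round(3).tolist())
E
```

```text
[ 0.45905629  0.30649886 -0.02057941] [-0.24787905  0.27214059  0.07144224] 0.059752351839936185
[-0.07239984  0.00519346  0.17338873] [[0.084, -0.956, -0.282], [0.996, 0.08, 0.025], [-0.001, -0.283, 0.959]]
```

View pics/w4.png

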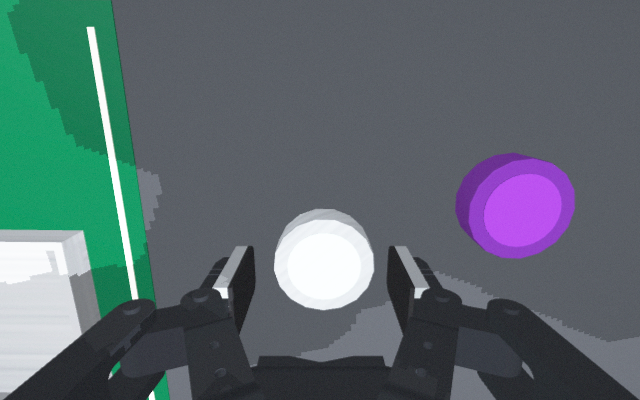

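The reported TCP z is −0.021 with no contact, so the fingers are about 35 mm short of the stated TCP. The tips at (254,247) and (388,247) work out to z≈0.0145. The cell is centred between them at (324,262), so I'll go down 9 mm more and grip.

{"fn": "apply_moves", "kwargs": {"rows": [{"grip": 0.7, "slide": [0, 0, -5], "rot": [0, 0, 0]}, {"grip": 0.7, "slide": [0, 0, -9], "rot": [0, 0, 0]}, {"grip": 0.7, "slide": [0, 0, -9], "rot": [0, 0, 0]}, {"grip": 0, "slide": [0, 0, -9], "rot": [0, 0, 0]}, {"grip": 0, "slide": [0, 0, -9], "rot": [0, 0, 0]}, {"grip": 0, "slide": [0, 0, -9], "rot": [0, 0, 0]}, {"grip": 0, "slide": [0, 0, -9], "rot": [0, 0, 0]}], "grip_force": 30}}

```text
time_s: 4.78
tool_pos: [0.459, 0.3065, -0.0295]
tool_rot: [0.043, 0.999, 0.0, 0.0]
force: [-1.5, -0.0, 3.8]
width: 0.0446
grasp_force: 30.8
```

Gripped at 44.6 mm with 31 N. Carrying it to the midpoint (0.470, 0.0085).

{"fn": "apply_moves", "kwargs": {"rows": [{"grip": 0, "slide": [0, 0, 30], "rot": [0, 0, 0]}, {"grip": 0, "slide": [2, -50, 60], "rot": [0, 0, 0]}, {"grip": 0, "slide": [4, -100, 60], "rot": [0, 0, 0]}, {"grip": 0, "slide": [6, -150, 60], "rot": [0, 0, 0]}, {"grip": 0, "slide": [8, -200, 60], "rot": [0, 0, 0]}, {"grip": 0, "slide": [10, -250, 60], "rot": [0, 0, 0]}, {"grip": 0, "slide": [11, -298, 60], "rot": [0, 0, 0]}, {"grip": 0, "slide": [11, -298, 60], "rot": [0, 0, 0]}, {"grip": 0, "slide": [11, -298, 30], "rot": [0, 0, 0]}, {"grip": 0, "slide": [11, -298, 10], "rot": [0, 0, 0]}, {"grip": 0, "slide": [11, -298, 10], "rot": [0, 0, 0]}]}}

```text
time_s: 6.15
tool_pos: [0.4685, 0.0094, -0.021]
tool_rot: [0.042, 0.999, 0.0, -0.002]
force: [-0.2, 1.2, -0.9]
width: 0.045
grasp_force: 31.1
```

```bash
python3 - <<'E'
from h import *
s=snap("wrist","w5"); st=robot.get_state(); print(st["tool_pos"],st["force"],st["width"])
E
```

```text
[ 0.46933686  0.00915418 -0.0200861 ] [ 0.22092953 -0.05614689 -0.77635324] 0.04446796776126958
```

View pics/w5.png

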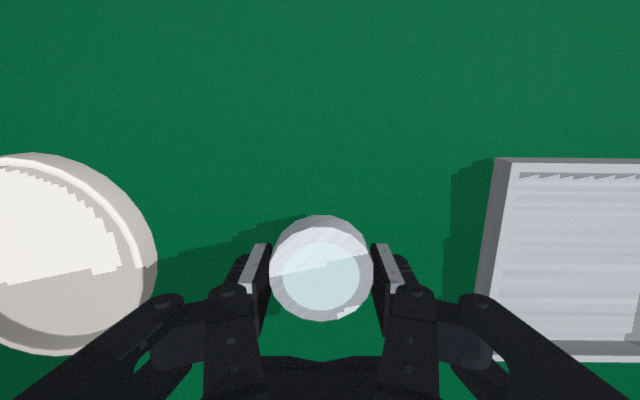

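The view shows the cell held level at (321,268), midway between the dish edge (157) and the tray edge (about 478). I'll set it down, release, rise, and head on to the squat objective.

{"fn": "apply_moves", "kwargs": {"rows": [{"grip": 0, "slide": [0, 0, -5], "rot": [0, 0, 0]}, {"grip": 0, "slide": [0, 0, -9.5], "rot": [0, 0, 0]}, {"grip": 0, "slide": [0, 0, -9.5], "rot": [0, 0, 0]}, {"grip": 0.72, "slide": [0, 0, -9.5], "rot": [0, 0, 0]}, {"grip": 0.72, "slide": [0, 0, -9.5], "rot": [0, 0, 0]}, {"grip": 0.72, "slide": [0, 0, -9.5], "rot": [0, 0, 0]}, {"grip": 0.72, "slide": [0, 0, 30], "rot": [0, 0, 0]}, {"grip": 0.72, "slide": [0, 0, 90], "rot": [0, 0, 0]}, {"grip": 0.72, "slide": [70, 160, 90], "rot": [0, 0, 0]}, {"grip": 0.72, "slide": [70, 160, 90], "rot": [0, 0, 0]}, {"grip": 0.72, "slide": [144, 317, 90], "rot": [0, 0, 0]}, {"grip": 0.72, "slide": [144, 317, 90], "rot": [0, 0, 0]}, {"grip": 0.72, "slide": [144, 317, 90], "rot": [0, 0, 0]}, {"grip": 0.72, "slide": [144, 317, 80], "rot": [0, 0, 0]}, {"grip": 0.72, "slide": [144, 317, 60], "rot": [0, 0, 0]}, {"grip": 0.72, "slide": [144, 317, 60], "rot": [0, 0, 0]}]}}

```text
time_s: 8.2
tool_pos: [0.6122, 0.3252, 0.0379]
tool_rot: [0.042, 0.999, -0.001, -0.002]
force: [-0.7, 0.0, 0.6]
width: 0.0616
grasp_force: 0.0
```

```bash
python3 - <<'E'
from h import *
s=snap("wrist","w6"); st=robot.get_state(); print(st["tool_pos"],st["force"],st["width"],st["time_s"])
bright(s,(.6143,.3268,.03),45,130); bright(s,(.6143,.3268,.03),45,190)
t=snap("top","t6"); bright(t,(.47,.0085,.016),14,140,lambda i:((i[...,1]-i[...,0]<25)).astype(np.uint8))
E
```

```text
[0.61313188 0.32505773 0.03941538] [0.71939805 0.55391949 0.16277013] 0.06162605804965828 8.25
px [330.3 233.9] circ 325.5 231.5 diam mm 72.7 pos [0.6157 0.3294 0.03  ] poscirc [0.614  0.3267 0.03  ]
px [323.9 227.1] circ 323.6 225.8 diam mm 34.0 pos [0.6112 0.326  0.03  ] poscirc [0.6104 0.3259 0.03  ]
px [319.8 245.5] circ 320.0 245.4 diam mm 46.4 pos [0.4704 0.0081 0.016 ] poscirc [0.4705 0.0078 0.016 ]
```

View pics/w6.png

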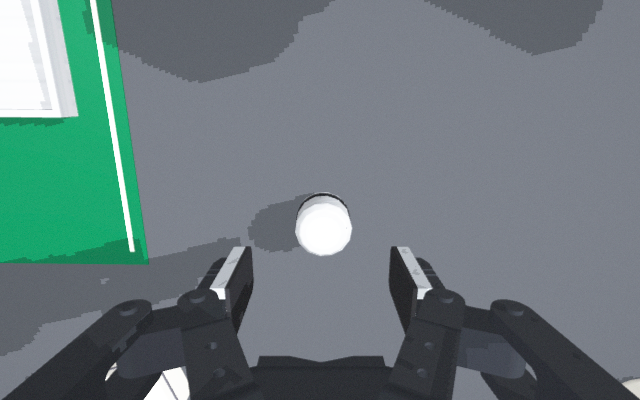

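The cell is down at (0.4704, 0.008), which is good. The squat objective shows at (324,227), position (0.612, 0.326), under the hand. Down and grip.

{"fn": "apply_moves", "kwargs": {"rows": [{"grip": 0.72, "slide": [-1, 1, -30], "rot": [0, 0, 0]}, {"grip": 0.72, "slide": [-1, 1, -55], "rot": [0, 0, 0]}, {"grip": 0.72, "slide": [-1, 1, -64], "rot": [0, 0, 0]}, {"grip": 0.72, "slide": [-1, 1, -64], "rot": [0, 0, 0]}, {"grip": 0, "slide": [-1, 1, -64], "rot": [0, 0, 0]}, {"grip": 0, "slide": [-1, 1, -64], "rot": [0, 0, 0]}, {"grip": 0, "slide": [-1, 1, -64], "rot": [0, 0, 0]}, {"grip": 0, "slide": [-1, 1, -64], "rot": [0, 0, 0]}, {"grip": 0, "slide": [-1, 1, -64], "rot": [0, 0, 0]}]}}

```text
time_s: 9.43
tool_pos: [0.6138, 0.3267, -0.0221]
tool_rot: [0.043, 0.999, 0.001, 0.001]
force: [-0.7, -0.2, 6.7]
width: 0.0327
grasp_force: 30.3
```

Gripped, though force +6.7 N shows the tips touch the table: they swing lower as they close. I'll keep more margin from now on and carry it to the tray.

{"fn": "apply_moves", "kwargs": {"rows": [{"grip": 0, "slide": [0, 0, 30], "rot": [0, 0, 0]}, {"grip": 0, "slide": [-20, -30, 60], "rot": [0, 0, 0]}, {"grip": 0, "slide": [-55, -80, 60], "rot": [0, 0, 0]}, {"grip": 0, "slide": [-90, -130, 60], "rot": [0, 0, 0]}, {"grip": 0, "slide": [-129, -189, 60], "rot": [0, 0, 0]}, {"grip": 0, "slide": [-129, -189, 60], "rot": [0, 0, 0]}, {"grip": 0, "slide": [-129, -189, 40], "rot": [0, 0, 0]}, {"grip": 0, "slide": [-129, -189, 28], "rot": [0, 0, 0]}, {"grip": 0, "slide": [-129, -189, 28], "rot": [0, 0, 0]}]}}

```text
time_s: 10.55
tool_pos: [0.4835, 0.1377, 0.0034]
tool_rot: [0.042, 0.999, -0.0, -0.001]
force: [0.8, 0.5, -0.1]
width: 0.0326
grasp_force: 30.3
```

```bash
python3 - <<'E'
from h import *
s=snap("wrist","w7"); st=robot.get_state(); print(st["tool_pos"],st["force"],st["width"],st["time_s"])
E
```

```text
[0.48395269 0.13778006 0.00396269] [ 1.23970437  0.02714441 -1.29955404] 0.03259765370627424 10.6
```

View pics/w7.png

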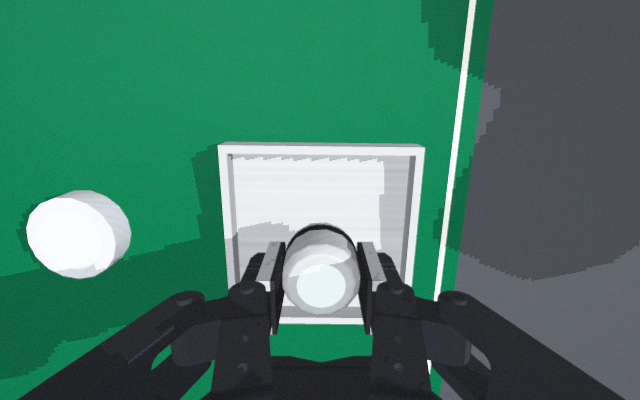

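The view shows the objective upright over the tray, aligned with it (tray edges at columns 219–425, rows 146–322). I'll set it down, open only slightly, rise, and go to the bottle.

{"fn": "apply_moves", "kwargs": {"rows": [{"grip": 0, "slide": [0, 0, -10], "rot": [0, 0, 0]}, {"grip": 0, "slide": [0, 0, -17], "rot": [0, 0, 0]}, {"grip": 0, "slide": [0, 0, -20.5], "rot": [0, 0, 0]}, {"grip": 0, "slide": [0, 0, -20.5], "rot": [0, 0, 0]}, {"grip": 0.52, "slide": [0, 0, -20.5], "rot": [0, 0, 0]}, {"grip": 0.52, "slide": [0, 0, -20.5], "rot": [0, 0, 0]}, {"grip": 0.52, "slide": [0, 0, -20.5], "rot": [0, 0, 0]}, {"grip": 0.52, "slide": [0, 0, 20], "rot": [0, 0, 0]}, {"grip": 0.6, "slide": [0, 0, 80], "rot": [0, 0, 0]}, {"grip": 0.7, "slide": [100, -60, 110], "rot": [0, 0, 0]}, {"grip": 0.7, "slide": [100, -60, 110], "rot": [0, 0, 0]}, {"grip": 0.7, "slide": [196, -120, 110], "rot": [0, 0, 0]}, {"grip": 0.7, "slide": [196, -120, 110], "rot": [0, 0, 0]}, {"grip": 0.7, "slide": [196, -120, 80], "rot": [0, 0, 0]}, {"grip": 0.7, "slide": [196, -120, 80], "rot": [0, 0, 0]}]}}

```text
time_s: 12.48
tool_pos: [0.6779, 0.0172, 0.0812]
tool_rot: [0.043, 0.999, 0.0, -0.003]
force: [-0.8, -0.4, 0.8]
width: 0.0597
grasp_force: 0.0
```

```bash
python3 - <<'E'
from h import *
s=snap("wrist","w8"); st=robot.get_state(); print(st["tool_pos"],st["force"],st["width"],st["time_s"])
print(proj(s,(.68,.018,.068)))
wh=lambda i:((i.min(2)>150)).astype(np.uint8)
bright(s,(.68,.018,.068),30,150,wh)
q=snap("scene","s8"); t=snap("top","t8"); print("squat px top",proj(t,(.4825,.1375,.034)))
E
```

```text
[0.67874752 0.01754451 0.08314473] [-0.79756815 -0.98799942  0.33023792] 0.059951555249336236 12.525
[324.17668913 228.89927002]
px [322.  225.5] circ 322.0 225.5 diam mm 23.8 pos [0.6778 0.0169 0.068 ] poscirc [0.6777 0.0169 0.068 ]
squat px top [265.49197055 238.45035028]
```

View pics/w8.png

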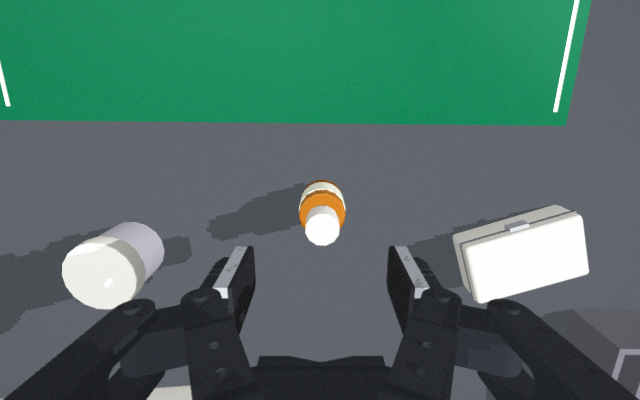

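The view shows the bottle cap at (322,225), position (0.678, 0.017), centred between the fingers, with the jar and box well clear. I'll go down with the tips about 18 mm up and grip.

{"fn": "apply_moves", "kwargs": {"rows": [{"grip": 0.7, "slide": [0, 0, -40], "rot": [0, 0, 0]}, {"grip": 0.7, "slide": [0, 0, -75], "rot": [0, 0, 0]}, {"grip": 0.7, "slide": [0, 0, -87], "rot": [0, 0, 0]}, {"grip": 0.7, "slide": [0, 0, -87], "rot": [0, 0, 0]}, {"grip": 0, "slide": [0, 0, -87], "rot": [0, 0, 0]}, {"grip": 0, "slide": [0, 0, -87], "rot": [0, 0, 0]}, {"grip": 0, "slide": [0, 0, -87], "rot": [0, 0, 0]}, {"grip": 0, "slide": [0, 0, -87], "rot": [0, 0, 0]}, {"grip": 0, "slide": [0, 0, -87], "rot": [0, 0, 0]}]}}

```text
time_s: 13.75
tool_pos: [0.6811, 0.0174, -0.0006]
tool_rot: [0.043, 0.999, 0.0, 0.002]
force: [-1.0, 0.3, 6.2]
width: 0.0306
grasp_force: 29.5
```

Gripped. The upward push is the pads pressing the object down as they swing shut. Carrying it behind the tray to (0.568, 0.130).

{"fn": "apply_moves", "kwargs": {"rows": [{"grip": 0, "slide": [0, 0, 25], "rot": [0, 0, 0]}, {"grip": 0, "slide": [-20, 20, 50], "rot": [0, 0, 0]}, {"grip": 0, "slide": [-55, 55, 50], "rot": [0, 0, 0]}, {"grip": 0, "slide": [-90, 90, 50], "rot": [0, 0, 0]}, {"grip": 0, "slide": [-111, 113, 50], "rot": [0, 0, 0]}, {"grip": 0, "slide": [-111, 113, 50], "rot": [0, 0, 0]}, {"grip": 0, "slide": [-111, 113, 25], "rot": [0, 0, 0]}, {"grip": 0, "slide": [-111, 113, 15], "rot": [0, 0, 0]}, {"grip": 0, "slide": [-111, 113, 15], "rot": [0, 0, 0]}]}}

```text
time_s: 14.88
tool_pos: [0.5688, 0.1298, 0.0116]
tool_rot: [0.043, 0.999, -0.0, -0.001]
force: [0.0, -1.4, -0.4]
width: 0.0304
grasp_force: 30.0
```

```bash
python3 - <<'E'
from h import *
s=snap("wrist","w9"); st=robot.get_state(); print(st["tool_pos"],st["force"],st["width"],st["time_s"])
E
```

```text
[0.56929691 0.129926   0.01228536] [-0.26503353  0.54045244 -0.00851638] 0.0301569339831718 14.925
```

View pics/w9.png

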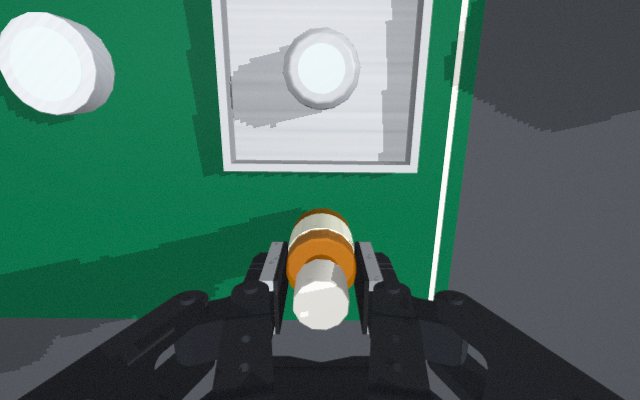

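The view shows the squat objective centred in the tray at (321,68) and the bottle upright on the tray's middle line at (320,250). I'll set the bottle down, release, rise, and go to the long objective, turned 30° clear of the yellow look-alike.

{"fn": "apply_moves", "kwargs": {"rows": [{"grip": 0, "slide": [0, 0, -7], "rot": [0, 0, 0]}, {"grip": 0, "slide": [0, 0, -12], "rot": [0, 0, 0]}, {"grip": 0, "slide": [0, 0, -12], "rot": [0, 0, 0]}, {"grip": 0.65, "slide": [0, 0, -12], "rot": [0, 0, 0]}, {"grip": 0.65, "slide": [0, 0, -12], "rot": [0, 0, 0]}, {"grip": 0.65, "slide": [0, 0, -12], "rot": [0, 0, 0]}, {"grip": 0.65, "slide": [0, 0, 30], "rot": [0, 0, 0]}, {"grip": 0.65, "slide": [0, 0, 90], "rot": [0, 0, 0]}, {"grip": 0.65, "slide": [10, -60, 100], "rot": [0, 0, -10]}, {"grip": 0.65, "slide": [15, -200, 100], "rot": [0, 0, -20]}, {"grip": 0.65, "slide": [20, -300, 100], "rot": [0, 0, -30]}, {"grip": 0.65, "slide": [37, -445, 100], "rot": [0, 0, -30]}, {"grip": 0.65, "slide": [37, -445, 100], "rot": [0, 0, -30]}, {"grip": 0.65, "slide": [37, -445, 100], "rot": [0, 0, -30]}, {"grip": 0.65, "slide": [37, -445, 100], "rot": [0, 0, -30]}, {"grip": 0.65, "slide": [37, -445, 80], "rot": [0, 0, -30]}, {"grip": 0.65, "slide": [37, -445, 70], "rot": [0, 0, -30]}, {"grip": 0.65, "slide": [37, -445, 70], "rot": [0, 0, -30]}]}}

```text
time_s: 17.18
tool_pos: [0.6053, -0.3124, 0.0809]
tool_rot: [0.299, 0.954, 0.001, -0.002]
force: [-0.2, 0.5, 0.2]
width: 0.0555
grasp_force: 0.0
```

```bash
python3 - <<'E'
from h import *
s=snap("wrist","w10"); st=robot.get_state(); p=st["tool_pos"]; print(p,st["tool_rot"],st["force"],st["width"],st["time_s"],st["joints"].round(2))
for z in (0,.027,.054): print(z,proj(s,(.605,-.315,z)))
for th in (130,150,170): bright(s,(.605,-.315,.03),40,th,z=.027)
u,v=proj(s,(.605,-.315,.03)).round().astype(int); g=cv2.cvtColor(s["color"],cv2.COLOR_RGB2GRAY); print(u,v); print(g[v-48:v+48:4,u-36:u+36:6])
t=snap("top","t10"); wh=lambda i:((i.min(2)>150)).astype(np.uint8); bright(t,(.568,.13,.068),8,150,wh)
E
```

```text
[ 0.60594975 -0.31258763  0.08199475] [ 2.98817471e-01  9.54310034e-01  3.63365731e-04 -5.88583661e-04] [0.31379243 0.27875596 0.01622282] 0.05549078037100797 17.225 [-0.59  0.73  1.19  0.    1.22 -1.55]
0 [319.1407962  195.23102915]
0.027 [318.96181919 205.68903491]
0.054 [318.73930978 218.69073139]
px [319.7 205.7] circ 317.0 205.7 diam mm 30.7 pos [ 0.6053 -0.3146  0.027 ] poscirc [ 0.6042 -0.3161  0.027 ]
px [320.6 207.4] circ 318.5 206.5 diam mm 29.7 pos [ 0.6067 -0.3148  0.027 ] poscirc [ 0.6053 -0.3156  0.027 ]
px [318.8 213.9] circ 320.7 213.7 diam mm 21.2 pos [ 0.61   -0.3186  0.027 ] poscirc [ 0.6106 -0.3174  0.027 ]
319 207
[[ 79  74  78  79  76  79  79  79  75  78  75  76]
 [ 78  78  80  77  82  78  75  76  76  78  79  79]
 [ 77  79  74  77  75  75  80  77  76  80  78  76]
 [ 79  74  75  78  80  77  78  79  76  74  77  79]
 [ 75  80  76  78  77  77  78  76  76  77  77  81]
 [ 78  78  75  73  79  78  76  80  78  76  76  80]
 [ 77  77  79  79  77  33  33  88  77  78  78  78]
 [ 78  75  77  78  62 130 145 152 104  76  77  81]
 [ 80  75  76  63 121 137 151 155 144  76  77  76
[... 172 characters left out ...]
 133 159 178 174 155  74  76  75]
 [ 61  58  61 110 135 183 215 169 151  77  77  76]
 [ 59  61  58 107 128 190 215 186 139  77  76  78]
 [ 60  62  61 102 131 220 219 187 122  75  80  75]
 [ 61  58  58  57 114 212 219 160  85  77  77  78]
 [ 60  60  62  59  65 136 174  86  79  80  79  80]
 [ 58  61  59  61  74  75  79  77  75  77  76  75]
 [ 61  58  56  73  78  80  80  82  77  79  75  77]
 [ 59  60  61  79  79  79  79  77  77  76  79  76]
 [ 60  59  69  79  77  77  75  76  78  76  78  77]
 [ 58  57  77  76  78  77  74  77  75  78  80  77]
 [ 73  78  81  74  75  78  78  76  74  79  77  77]]
px [268.6 200.4] circ 268.5 200.5 diam mm 22.1 pos [0.5682 0.1305 0.068 ] poscirc [0.568  0.1308 0.068 ]
```

The long objective is at (0.605, −0.315), and the wrist and top views agree to about 1 mm. The bottle is verified at (0.568, 0.1305). Down and grip.

{"fn": "apply_moves", "kwargs": {"rows": [{"grip": 0.65, "slide": [-1, -2, -40], "rot": [0, 0, 0]}, {"grip": 0.65, "slide": [-1, -2, -75], "rot": [0, 0, 0]}, {"grip": 0.65, "slide": [-1, -2, -85], "rot": [0, 0, 0]}, {"grip": 0.65, "slide": [-1, -2, -85], "rot": [0, 0, 0]}, {"grip": 0, "slide": [-1, -2, -85], "rot": [0, 0, 0]}, {"grip": 0, "slide": [-1, -2, -85], "rot": [0, 0, 0]}, {"grip": 0, "slide": [-1, -2, -85], "rot": [0, 0, 0]}, {"grip": 0, "slide": [-1, -2, -85], "rot": [0, 0, 0]}, {"grip": 0, "slide": [-1, -2, -85], "rot": [0, 0, 0]}]}}

```text
time_s: 18.4
tool_pos: [0.606, -0.3171, -0.0008]
tool_rot: [0.3, 0.954, -0.0, 0.002]
force: [0.6, 1.1, 6.1]
width: 0.0241
grasp_force: 29.4
```

{"fn": "apply_moves", "kwargs": {"rows": [{"grip": 0, "slide": [0, 0, 25], "rot": [0, 0, 0]}, {"grip": 0, "slide": [-15, 20, 55], "rot": [0, 0, 0]}, {"grip": 0, "slide": [-45, 60, 55], "rot": [0, 0, 0]}, {"grip": 0, "slide": [-75, 100, 55], "rot": [0, 0, 0]}, {"grip": 0, "slide": [-110, 145, 55], "rot": [0, 0, 0]}, {"grip": 0, "slide": [-147, 194, 55], "rot": [0, 0, 0]}, {"grip": 0, "slide": [-147, 194, 55], "rot": [0, 0, 0]}, {"grip": 0, "slide": [-147, 194, 35], "rot": [0, 0, 0]}, {"grip": 0, "slide": [-147, 194, 25], "rot": [0, 0, 0]}, {"grip": 0, "slide": [-147, 194, 25], "rot": [0, 0, 0]}]}}

```text
time_s: 19.65
tool_pos: [0.4578, -0.1229, 0.0217]
tool_rot: [0.3, 0.954, 0.0, -0.001]
force: [0.0, -1.5, -0.6]
width: 0.0237
grasp_force: 29.7
```

```bash
python3 - <<'E'
from h import *
s=snap("wrist","w11"); st=robot.get_state(); p=st["tool_pos"]; print(p,st["force"],st["width"],st["time_s"])
c=bright(s,(.458,-.1205,.015),110,150,lambda i:((i[...,1]-i[...,0]<25)).astype(np.uint8)); x,y,w,h=cv2.boundingRect(c); print(x,y,w,h)
# dish rim: left/right extents on the non-green blob above the fingers -> ellipse
pts=c[:,0]; pts=pts[pts[:,1]<235]; P=np.array([plane(s,a,b,.015)[:2] for a,b in pts])
A=np.c_[2*P,np.ones(len(P))]; k=np.linalg.lstsq(A,(P**2).sum(1),rcond=None)[0]; print("rim fit",k[:2],np.sqrt(k[2]+k[:2]@k[:2]),len(P))
E
```

```text
[ 0.45807041 -0.12299383  0.022136  ] [ 0.21592062 -0.20064702 -0.40583761] 0.02409480073549007 19.7
px [323.3 243.9] circ 325.5 267.7 diam mm 153.1 pos [ 0.4658 -0.128   0.015 ] poscirc [ 0.4791 -0.1356  0.015 ]
216 139 220 198
rim fit [ 0.45657732 -0.1213416 ] 0.04861665074723481 263
```

The dish rim fits at (0.4566, −0.1213) with radius 48.6 mm, matching the target. Lower, release, rise, on to the eyepiece.

{"fn": "apply_moves", "kwargs": {"rows": [{"grip": 0, "slide": [0, 0, -10], "rot": [0, 0, 0]}, {"grip": 0, "slide": [0, 0, -17.5], "rot": [0, 0, 0]}, {"grip": 0, "slide": [0, 0, -17.5], "rot": [0, 0, 0]}, {"grip": 0.48, "slide": [0, 0, -17.5], "rot": [0, 0, 0]}, {"grip": 0.48, "slide": [0, 0, -17.5], "rot": [0, 0, 0]}, {"grip": 0.48, "slide": [0, 0, -17.5], "rot": [0, 0, 0]}, {"grip": 0.48, "slide": [0, 0, 20], "rot": [0, 0, 0]}, {"grip": 0.7, "slide": [0, 0, 75], "rot": [0, 0, 0]}, {"grip": 0.7, "slide": [-5, -60, 80], "rot": [0, 0, 10]}, {"grip": 0.7, "slide": [-10, -120, 80], "rot": [0, 0, 20]}, {"grip": 0.7, "slide": [-11, -197, 80], "rot": [0, 0, 30]}, {"grip": 0.7, "slide": [-11, -197, 80], "rot": [0, 0, 30]}, {"grip": 0.7, "slide": [-11, -197, 65], "rot": [0, 0, 30]}, {"grip": 0.7, "slide": [-11, -197, 65], "rot": [0, 0, 30]}]}}

```text
time_s: 21.45
tool_pos: [0.4458, -0.3171, 0.0854]
tool_rot: [0.043, 0.999, 0.002, -0.002]
force: [-0.5, 0.3, -0.4]
width: 0.0595
grasp_force: 0.0
```

```bash
python3 - <<'E'
from h import *
s=snap("wrist","w12"); st=robot.get_state(); p=st["tool_pos"]; print(p,st["tool_rot"],st["force"],st["width"],st["time_s"])
print("pred",proj(s,(.447,-.3203,.05)))
for th in (90,110,130): bright(s,(.447,-.3203,.05),22,th)
# black body: dark blob
c=bright(s,(.447,-.3203,.05),60,150,lambda i:(i.max(2)<55).astype(np.uint8)); print(cv2.boundingRect(c))
# cell in top view and long objective in dish in scene/top
t=snap("top","t12"); bright(t,(.4704,.008,.016),14,140,lambda i:((i[...,1]-i[...,0]<25)).astype(np.uint8))
u,v=proj(t,(.457,-.121,.031)).round().astype(int); print(u,v); print(t["color"].min(2)[v-14:v+14:2,u-14:u+14:2])
E
```

```text
[ 0.44641083 -0.31735432  0.08618498] [ 0.04231487  0.99910302  0.00120394 -0.00107849] [ 0.1041184  -0.20697611 -0.05153621] 0.05973495216376993 21.5
pred [317.5179263  215.42278505]
px [315.9 215.3] circ 316.0 215.0 diam mm 20.0 pos [ 0.4468 -0.3213  0.05  ] poscirc [ 0.4466 -0.3213  0.05  ]
px [315.9 215.2] circ 316.0 215.0 diam mm 19.8 pos [ 0.4468 -0.3214  0.05  ] poscirc [ 0.4466 -0.3213  0.05  ]
px [315.9 215.2] circ 315.9 215.4 diam mm 19.5 pos [ 0.4467 -0.3213  0.05  ] poscirc [ 0.4469 -0.3214  0.05  ]
px [316.  210.3] circ 316.4 209.7 diam mm 38.9 pos [ 0.4434 -0.3209  0.05  ] poscirc [ 0.443  -0.3207  0.05  ]
(289, 180, 54, 60)
px [319.8 245.4] circ 319.9 245.4 diam mm 46.1 pos [0.4705 0.0083 0.016 ] poscirc [0.4705 0.008  0.016 ]
374 252
[[238 228 245 252 252 252 252 252 252 252 252 252 250 238]
 [229 245 251 252 252 252 252 252 252 252 252 252 252 251]
 [229 249 252 252 252 252 252 252 252 252 252 252 252 252]
 [232 252 252 252 252 252 252 252 252 252 252 252 251 252]
 [246 252 252 252 252 252 250 228 239 250 240 233 229 229]
 [249 252 252 252 251 206 159 144 134 152 220 227 228 227]
 [249 252 252 252 222 160 173 222 232 166 196 227 228 227]
 [249 252 252 252 189 177 193 226 233 179 189 227 228 228]
 [249 252 252 252 194 173 185 194 187 146 207 228 228 230]
 [239 252 252 252 247 166 164 164 150 206 230 231 233 251]
 [231 252 252 252 252 248 229 223 245 251 252 252 252 252]
 [229 248 252 252 252 252 252 252 252 252 252 252 252 252]
 [228 230 248 252 252 252 252 252 252 252 252 252 252 252]
 [231 228 230 250 252 252 252 252 252 252 252 252 252 252]]
```

The eyepiece lens measures 20 mm across, at (0.4467, −0.3213). The cell is still at (0.4705, 0.008), and the long objective stands in the middle of the dish. Down and grip the eyepiece.

{"fn": "apply_moves", "kwargs": {"rows": [{"grip": 0.7, "slide": [0.5, -4, -40], "rot": [0, 0, 0]}, {"grip": 0.7, "slide": [0.5, -4, -75], "rot": [0, 0, 0]}, {"grip": 0.7, "slide": [0.5, -4, -90], "rot": [0, 0, 0]}, {"grip": 0.7, "slide": [0.5, -4, -90], "rot": [0, 0, 0]}, {"grip": 0, "slide": [0.5, -4, -90], "rot": [0, 0, 0]}, {"grip": 0, "slide": [0.5, -4, -90], "rot": [0, 0, 0]}, {"grip": 0, "slide": [0.5, -4, -90], "rot": [0, 0, 0]}, {"grip": 0, "slide": [0.5, -4, -90], "rot": [0, 0, 0]}, {"grip": 0, "slide": [0.5, -4, -90], "rot": [0, 0, 0]}]}}

```text
time_s: 22.68
tool_pos: [0.4482, -0.3242, -0.0012]
tool_rot: [0.043, 0.999, -0.001, 0.001]
force: [0.4, 1.7, 6.6]
width: 0.0348
grasp_force: 29.9
```

Gripped. Carrying high over the long objective to above the cell.

{"fn": "apply_moves", "kwargs": {"rows": [{"grip": 0, "slide": [0, 0, 30], "rot": [0, 0, 0]}, {"grip": 0, "slide": [0, 0, 70], "rot": [0, 0, 0]}, {"grip": 0, "slide": [2, 30, 100], "rot": [0, 0, 0]}, {"grip": 0, "slide": [5, 80, 100], "rot": [0, 0, 0]}, {"grip": 0, "slide": [9, 130, 100], "rot": [0, 0, 0]}, {"grip": 0, "slide": [13, 180, 100], "rot": [0, 0, 0]}, {"grip": 0, "slide": [17, 230, 100], "rot": [0, 0, 0]}, {"grip": 0, "slide": [20, 280, 100], "rot": [0, 0, 0]}, {"grip": 0, "slide": [23, 330, 100], "rot": [0, 0, 0]}, {"grip": 0, "slide": [23, 330, 100], "rot": [0, 0, 0]}, {"grip": 0, "slide": [23, 330, 70], "rot": [0, 0, 0]}, {"grip": 0, "slide": [23, 330, 40], "rot": [0, 0, 0]}, {"grip": 0, "slide": [23, 330, 40], "rot": [0, 0, 0]}]}}

```text
time_s: 24.3
tool_pos: [0.4688, 0.0059, 0.036]
tool_rot: [0.043, 0.999, 0.0, -0.002]
force: [-0.1, -0.6, -0.8]
width: 0.0351
grasp_force: 30.5
```

```bash
python3 - <<'E'
from h import *
s=snap("wrist","w13"); st=robot.get_state(); p=st["tool_pos"]; print(p,st["tool_rot"],st["force"],st["width"],st["time_s"])
# held eyepiece: lens top at z = 0.050 + lift (p_z - (-0.0012))
z=.05+p[2]+.0012; print("lens z",z)
bright(s,(.4705,.008,z),28,110,lambda i:((i.min(2)>85)).astype(np.uint8))
u,v=proj(s,(.4705,.008,z)).round().astype(int); print(u,v); print(s["color"].min(2)[v-40:v+40:4,u-40:u+40:5])
print(proj(s,(.4705,.008,.016)))
E
```

```text
[0.47000517 0.0057986  0.03717678] [ 4.30363321e-02  9.99073249e-01  4.64245047e-05 -7.17038619e-04] [-0.42745196  0.12218136 -0.36919982] 0.03446824318860062 24.35
lens z 0.08837677980135483
px [321.5 279. ] circ 320.7 278.5 diam mm 19.3 pos [0.4666 0.0054 0.0884] poscirc [0.4663 0.0051 0.0884]
329 287
[[ 20  35  33  33  38  36  30  35  31  36  34  38  28  30  30  27]
 [ 29  33  38  33  38  40  39  41  33  37  36  29  41  24  11  29]
 [ 37  31  34  34  34  40  33  34  34  34  34  32  39  34  19  29]
 [ 36  35  39  37  73 154 152 152 146  39  38  34  34  35  21  21]
 [ 34  34  30 139 154 153 155 154 155 153  46  28  29  24  27  18]
 [ 35  33  50 155 153 154 154 150 151 153 149  20  28  27  25  26]
 [ 36  37 154 154 151 149 146 151 149 150 149  44  25  27  20  22]
 [ 35  36 148 149 151 150 153 151 148 152 151 118  29  25  27  26]
 [ 26  26 151 147 148 147 147 150 150 150 149 149  25  27  23  21]
 [ 28  23 149 150 150 149 152 150 152 147 146 124  26  25  25  26]
 [ 31  27 146 148 148 147 149 148 152 151 148  44  30  28  30  25]
 [ 24  30  30 148 147 147 148 147 149 148 146  28  25  31  23  21]
 [ 27  32  34  76 150 149 149 149 148 149  30  30  30  32   9  23]
 [ 27  27  27  28  31 146 149 150 105  26  27  25  30  24  17  20]
 [ 13  21  21  24  28  27  29  23  21  31  30  30  26  12  20  22]
 [  6  18  23  25  28  22  24  27  31  27  24  24  17   7  14  22]
 [ 16  17  18  28  31  28  31  28  29  28  29  10  10  10   3  16]
 [  0  14  16  19  18  20  14  29  19  17   0  16  16  16  11  17]
 [ 12  14  13   3  13  12  15  12  14   8   0   0  14  10  11  10]
 [ 21   5  19  15  17  12  17   7  12  16  15  11  12  16   5  11]]
[326.1110319  223.92867156]
```

The held lens measures (0.466, 0.005) at its height, so I'll correct by +2 and +2.5 mm. Then lower onto the cell, release, rise and back off.

{"fn": "apply_moves", "kwargs": {"rows": [{"grip": 0, "slide": [2, 2.5, -8], "rot": [0, 0, 0]}, {"grip": 0, "slide": [2, 2.5, -15], "rot": [0, 0, 0]}, {"grip": 0, "slide": [2, 2.5, -19], "rot": [0, 0, 0]}, {"grip": 0, "slide": [2, 2.5, -21], "rot": [0, 0, 0]}, {"grip": 0, "slide": [2, 2.5, -21], "rot": [0, 0, 0]}, {"grip": 0, "slide": [2, 2.5, -21], "rot": [0, 0, 0]}]}}

```text
time_s: 25.1
tool_pos: [0.4725, 0.0089, 0.0164]
tool_rot: [0.043, 0.999, 0.0, 0.0]
force: [-0.0, -0.4, -1.2]
width: 0.0349
grasp_force: 30.5
```

{"fn": "apply_moves", "kwargs": {"rows": [{"grip": 0, "slide": [0, 0, -1.3], "rot": [0, 0, 0]}, {"grip": 0, "slide": [0, 0, -1.3], "rot": [0, 0, 0]}, {"grip": 0.6, "slide": [0, 0, -1.3], "rot": [0, 0, 0]}, {"grip": 0.6, "slide": [0, 0, -1.3], "rot": [0, 0, 0]}, {"grip": 0.6, "slide": [0, 0, -1.3], "rot": [0, 0, 0]}, {"grip": 0.6, "slide": [0, 0, 20], "rot": [0, 0, 0]}, {"grip": 0.6, "slide": [0, 0, 60], "rot": [0, 0, 0]}, {"grip": 0.6, "slide": [0, 0, 110], "rot": [0, 0, 0]}, {"grip": 0.6, "slide": [-70, 0, 140], "rot": [0, 0, 0]}, {"grip": 0.6, "slide": [-110, 0, 140], "rot": [0, 0, 0]}, {"grip": 0.6, "slide": [-110, 0, 140], "rot": [0, 0, 0]}]}}

```text
time_s: 26.48
tool_pos: [0.3593, 0.0093, 0.1567]
tool_rot: [0.043, 0.999, 0.0, -0.0]
force: [1.0, -0.6, -0.7]
width: 0.0514
grasp_force: 0.0
```

```bash
python3 - <<'E'
from h import *
s=snap("wrist","w14"); st=robot.get_state(); print(st["tool_pos"],st["force"],st["width"],st["time_s"])
print("eyepiece lens / wrist"); bright(s,(.4705,.008,.066),22,110,lambda i:((i.min(2)>85)).astype(np.uint8))
print("cell base extents"); g=lambda i:((i[...,1]-i[...,0]<25)).astype(np.uint8)
print("squat"); bright(s,(.4825,.1375,.034),30,200)
t=snap("top","t14"); q=snap("scene","s14")
print("eyepiece top"); bright(t,(.4705,.008,.066),9,85,lambda i:((i.min(2)>85)).astype(np.uint8))
wh=lambda i:((i.min(2)>150)).astype(np.uint8)
print("bottle"); bright(t,(.568,.13,.068),8,150,wh); print("jar"); bright(t,(.7097,-.1381,.048),17,180); print("box"); bright(t,(.7335,.1668,.03),24,180)
E
```

```text
[0.36174355 0.00895541 0.15685771] [ 0.54476985  0.02995072 -0.35295618] 0.0515187643500767 26.525
eyepiece lens / wrist
px [331.8 309.3] circ 331.9 309.5 diam mm 20.2 pos [0.4707 0.0088 0.066 ] poscirc [0.4709 0.0089 0.066 ]
cell base extents
squat
px [465.7 280.5] circ 460.5 275.0 diam mm 63.9 pos [0.4711 0.142  0.034 ] poscirc [0.4645 0.1368 0.034 ]
eyepiece top
px [319.7 247.9] circ 319.5 245.5 diam mm 46.6 pos [0.4607 0.0091 0.066 ] poscirc [0.4661 0.0097 0.066 ]
bottle
px [268.6 200.5] circ 268.5 200.5 diam mm 22.1 pos [0.5681 0.1306 0.068 ] poscirc [0.568  0.1308 0.068 ]
jar
px [382.3 147.2] circ 381.8 147.3 diam mm 56.6 pos [ 0.709  -0.1376  0.048 ] poscirc [ 0.7087 -0.1364  0.048 ]
box
px [258.  136.9] circ 258.0 137.0 diam mm 94.6 pos [0.733  0.1665 0.03  ] poscirc [0.7328 0.1664 0.03  ]
```

All checks agree: eyepiece lens at (0.4707, 0.0088), cell at (0.4705, 0.008), and bottle, jar and box where they should be. Handing in.

```bash
python3 -c "
from bench import robot
print(robot.close_job())"
```

```text
the job is handed in; nothing more can be done
None
```

The job is handed in at about 27 s of robot time: all five parts were set down in their places and released, and the slide box and specimen jar did not move; the hand-in gave back no verdict, and the long and squat objectives' final positions were checked less closely than the rest.

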